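# Click the socket key onto the spindle and swing the hold-down finger over the strip

### The job

Make the steel cutting block ready: stand the loose winged socket key on the block's square spindle and press it straight down past the spring balls until they click and it sits fully home on the collar; the spindle is sprung and gives way under the push at first. Then, turning with the key only, swing the hold-down finger clockwise (seen from above) over the copper strip until it comes up against its stop, without forcing anything, and let go, leaving the key standing home on the spindle and the other things on the bench where they are.

Things in the scene. Friction and masses are not known exactly. Their poses are not given: they have to be found in the camera images.
- key: Loose winged socket key, dark steel, 0.35 kg, standing on its mouth on the bench. Square sleeve 36 x 36 x 34 mm tall, flat wing on top, 78 mm tall in all. Origin: centre of the mouth; z up, x along the wing. In the mouth a square bore 20 x 20 mm, 24 mm deep, sides along x and y, a dimple in each of the four walls 5 mm above the mouth: it fits the spindle in any quarter turn.
- key_wing (a point): Middle of the key's upright wing, 60 mm above its mouth. The wing is 46 mm long along x, 12 mm thick along y, and runs from 34 to 78 mm above the mouth. Axes as the key's.
- clamp_seat (a point): Centre of the top face of the spindle's collar (42 mm across), 58 mm above the bench at rest; z up, x outwards along the hold-down finger (14 mm wide, 7 mm thick, reaching 52 mm from the axis, top level with the collar). Finger, collar and drive are one piece, on a lift spring: pushed, it sinks up to 10 mm (5 N at first, 9 N at the bottom) and springs back.
- drive_top (a point): Top centre of the square drive on the collar: 18 x 18 mm, 22 mm tall, sides along x and y (as clamp_seat), top edge chamfered 2 mm, 1 mm play to the bore all round. Balls stand 2.5 mm proud of its +x and -x faces, 5 mm above the collar: the mouth meets them 9 mm short of home and needs about 12 N to pass, the spindle sunk to its bottom; over 25 N is forcing it. Home: mouth on the collar.
- clamp (a joint): Turn of spindle and finger, rad, growing clockwise seen from above; 0 fully open, 1.25 at the stop, the finger against the stop pin beside the copper strip. Starts between 0 and 0.3, stays where it is left. Turns stiffly (about 0.1 N m); the square has about 0.1 rad of play in the key either way. At the stop do not wrench: 0.2 N m is plenty.
- block: Fixed square steel cutting block, 110 x 110 x 40 mm, spindle at the centre of its top. Origin: centre of its underside; z up, x along the finger when the joint is 0. Two stop pins, 8 mm thick, stand 21 mm above its top, 42 mm from the centre, one at each end of the finger's swing; a copper strip 22 mm wide lies under the finger's closed position.
- brick: Bystander: grey soldering brick on a white tile, 130 x 130 x 38 mm; origin at the centre of the underside.
- jar: Bystander: open glass jar, 70 mm across, 60 mm tall; origin at the centre of the underside.
- dapping_block: Bystander: 50 mm brass cube with round hollows; origin at the centre of the underside.
- tweezers: Bystander: steel tweezers lying flat, 150 mm long along x, 6 mm thick; origin on the bench at mid length.
- hammer: Bystander: hammer lying down, wooden handle, 240 mm long along x; origin on the bench at mid length.
- torch: Bystander: green hand torch lying down, 130 mm long along x, 34 mm tall; origin on the bench near its middle.
- scriber: Bystander: slim steel scriber lying down, wooden handle 26 mm thick, 160 mm long along x; origin on the bench at mid length.

How it is judged (in metres and radians):
On the way, in this order (a step that is already met when the one before it is completed fails the run):
1. the key is pressed fully home on the spindle, before the finger has been turned far (z of key in the frame of clamp_seat between -0.003 and 0.002 m and horizontal distance between key and clamp_seat below 0.003 m and angle between key's own z axis and vertical below 0.08 rad and value of joint clamp below 0.55 rad), for 0.2 s.
2. with the key home, the finger is turned against its stop (z of key in the frame of clamp_seat between -0.003 and 0.002 m and horizontal distance between key and clamp_seat below 0.003 m and angle between key's own z axis and vertical below 0.08 rad and value of joint clamp above 1.2 rad), for 0.2 s.
At the end, for the whole second after the job is handed in: The key stands upright and at rest, fully home on the collar (mouth within 2 mm of it, within 3 mm of the axis, tilted less than 0.08 rad), the clamp joint is past 1.2 rad (stop at 1.25), and the key is released (all of step 2 and linear speed of key below 0.02 m/s); the robot touches nothing.
It fails at once if the key is forced: pushed or wrenched against the block with more than 50 N (contact force between key and block above 50 N).
It fails at once if the fingers or arm push on the block or its hold-down finger (over 5 N) (contact force between any of the fingers, the arm and block above 5 N).
It fails at once if another thing on the bench is moved by more than 25 mm (distance of any of brick, jar, dapping_block, tweezers, hammer, torch, scriber from where it was at the start of the episode above 0.025 m).
It also fails if it takes over 72 s, if anything falls off the work surface, if the arm or the gripper's body presses on something with over 40 N, if the wrist force passes 120 N, or if a joint passes its speed limit or range.

### The arm

A 6-joint arm with a two-finger parallel gripper is mounted at the origin on the work surface. World frame = base frame: x ahead of the robot, y to its left, z up, the work surface at z = 0. Lengths are in mm, angles in rad, forces in N, time in s.
With the tool pointing down it reaches from about 350 to 975 mm from the base axis. Payload 4.9 kg.
Tool frame: the origin (TCP) lies midway between the tips of the shut fingers; the grasp point (between the pads) lies 19 mm behind it; y points along the fingers, z is the direction in which the jaws open and shut, and the axes are right-handed (so a half turn about y gives the same grasp; the last joint's range is limited). The gripper opens to 85 mm and grips with 20 to 120 N. Pads are 22 mm wide; open, the fingers measure 114 mm over their backs; the gripper's body (76 mm by 85 mm) begins 54 mm behind the grasp point. The pads swing forward as they close: fully open they stand 13 mm farther back than shut.
Start: joints at [-0.119, 0.053, 1.613, -0, 1.476, -0.119], TCP at [624.981, 0.003, 193.204] pointing down, gripper open.
Joint ranges: [-3.01, 3.01], [-1.01, 2.22], [0.06, 2.58], [-1.02, 4.17], [0.09, 2.62], [-3.14, 3.14]. Speed limits (rad/s): [2.57, 2.57, 3.14, 3.14, 3.14, 3.14].

### API

Orientations are given as a rotation vector (axis times angle).
In Python, from workcell import r gives the robot as it stands.
- The arm moves only by the tool send_rows, never from a script. Its argument "plan" is a list of rows, each an object of numbers: "hand": the finger opening in mm, from 0 to 85.4; "x", "y", "z": the shift along the tool's x, y, z in mm; "roll": the turn about the tool's y in rad. A call has 1 to 8 rows; each row is the pose to reach, as a shift and turn from the pose measured when the call began, along the tool's axes at that moment; what a row does not reach only later rows make up. A row lasts 1/8 s, in which the tool goes at most 62.5 mm and 10.7 degrees, less where a joint would pass 70% of its speed; a pose out of reach is approached as far as the arm can. A call with a gripper value outside its range is refused whole. The fingers move at their own pace and stop on an object; "force" is the grip in N (left out, the last holds). Time passes only in rows, so rows that repeat a pose let the fingers close. It gives the time, the measured TCP pose, the force and the opening at its end, in the units of the state.
- r.get_obs(): the state, without advancing time (a new reading comes with each control period).
- r.grab_frame(name): name is "scene" or "side" or "wrist"; returns a dict with "image" (480x640x3 uint8, red, green, blue), "fovy" (degrees; the focal length in pixels is half the picture's height over the tangent of half this angle, whatever the lens; pixels are square), "cx", "cy" (the principal point, pixels), "extrinsics" (4x4, takes a point from world to camera coordinates); the wrist camera has in their place "T_tool_cam" (4x4, takes a point from camera to tool coordinates, whose origin is the TCP and whose axes are the tool frame's). Camera axes: x right, y up, looking along -z (the intrinsics and any distortion apply to the point x, -y, -z); pixel columns grow to the right and rows downward; lengths in mm; the calibration is good to about 2 mm. A picture is of the moment at which its call begins: read the wrist's pose just before it. There is no depth.
- r.hand_in(): hands the job in, once; it reports no verdict.
The state is a dict: "time": time; "joint_positions": joint angles; "joint_velocities": joint speeds; "joint_efforts": joint torques, N m; "tcp_pos": TCP position; "eef_rot": TCP orientation; "ft_force": force on the tool from outside, world axes, zero at the start; "moment": the same for the moment, N m; "finger_gap": finger opening in mm.
Only numpy, scipy, OpenCV 4.12 (cv2) and the standard library are available. Lean on these libraries where they do the work, as an engineer would, in place of code of your own. Each camera call takes 0.05 s, during which the arm holds its last target. There are 200 camera calls.

## Working session

There is one attempt and no reset: what is moved stays moved. The work goes in short steps, Python scripts to look and compute and a tool call to move; the robot and the scene stay as the last step left them, time stands still between calls to the robot, and variables do not carry over. Pictures are saved under pics/ and viewed, about 8 in all and at most 12, crops included, and the job is handed in when it is done.

Besides the shell and the picture viewer there is one more tool, called after "Request:" by a JSON object that holds its "method" and its "body". send_rows: Moves the arm, as the interface text tells. Its arguments: {"type":"object","properties":{"plan":{"type":"array","items":{"type":"object","properties":{"hand":{"type":"number"},"x":{"type":"number"},"y":{"type":"number"},"z":{"type":"number"},"roll":{"type":"number"}}}},"force":{"type":"number"}},"required":["plan"]}

```bash
ls; mkdir -p pics
cat > h.py <<'E'
import numpy as np, cv2
from scipy.spatial.transform import Rotation as R
from workcell import r
def grab(name):
    o=r.get_obs(); f=r.grab_frame(name); im=f['image']
    h,w=im.shape[:2]; F=h/2/np.tan(np.radians(f['fovy'])/2)
    if name=='wrist':
        T=np.eye(4); T[:3,:3]=R.from_rotvec(o['eef_rot']).as_matrix(); T[:3,3]=o['tcp_pos']
        C=T@np.array(f['T_tool_cam'])
    else: C=np.linalg.inv(np.array(f['extrinsics']))
    c=dict(F=F,cx=f['cx'],cy=f['cy'],C=C,extra={k:v for k,v in f.items() if k not in('image','extrinsics','T_tool_cam')})
    return im,c
def save(n,im): cv2.imwrite('pics/'+n,cv2.cvtColor(im,cv2.COLOR_RGB2BGR))
def at_z(c,u,v,z):
    d=c['C'][:3,:3]@np.array([(u-c['cx'])/c['F'],-(v-c['cy'])/c['F'],-1]); p=c['C'][:3,3]
    return p+d*(z-p[2])/d[2]
def proj(c,P):
    q=np.linalg.inv(c['C'])@np.append(P,1); return np.array([c['cx']-c['F']*q[0]/q[2], c['cy']+c['F']*q[1]/q[2]])
E
python3 - <<'E'
from h import *
np.set_printoptions(precision=3,suppress=True)
import pickle
D={}
for n in('scene','side','wrist'):
    im,c=grab(n); save(n+'0.png',im); D[n]=c; print(n,c)
pickle.dump(D,open('c0.pkl','wb'))
o=r.get_obs();print(o)
E
```

```text
pics
scene {'F': np.float64(479.2193040183804), 'cx': 318.9843641899355, 'cy': 239.4116536668797, 'C': array([[  -0.149,   -0.749,    0.646, 1286.19 ],
       [   0.989,   -0.125,    0.084,   76.373],
       [   0.018,    0.651,    0.759,  898.49 ],
       [   0.   ,    0.   ,    0.   ,    1.   ]]), 'extra': {'fovy': 53.20475044743736, 'cx': 318.9843641899355, 'cy': 239.4116536668797}}
side {'F': np.float64(436.18214892236324), 'cx': 319.3448950162097, 'cy': 238.14801976167374, 'C': array([[ -0.993,   0.077,  -0.087, 506.327],
       [ -0.116,  -0.708,   0.696, 655.905],
       [ -0.008,   0.701,   0.713, 738.435],
       [  0.   ,   0.   ,   0.   ,   1.   ]]), 'extra': {'fovy': 57.64171890113675, 'cx': 319.3448950162097, 'cy': 238.14801976167374}}
wrist {'F': np.float64(351.27455317188395), 'cx': 322.6613234840436, 'cy': 239.57320899710817, 'C': array([[  1.   ,  -0.002,   0.002, 624.058],
       [  0.001,   0.963,   0.269,  68.116],
       [ -0.002,  -0.269,   0.963, 374.32 ],
       [  0.   ,   0.   ,   0.   ,   1.   ]]), 'extra': {'fovy': 68.68383044100659, 'cx': 322.6613234840436, 'cy': 239.57320899710817}}
{'time': 0.15, 'joint_positions': array([-0.119,  0.053,  1.614, -0.   ,  1.476, -0.119]), 'joint_velocities': array([ 0.001, -0.001, -0.007,  0.   ,  0.001, -0.001]), 'joint_efforts': array([  0.001, -39.424, -37.072,  -0.   ,   0.005,   0.   ]), 'tcp_pos': array([624.435,   0.07 , 192.21 ]), 'eef_rot': array([-1.21 ,  1.21 , -1.208]), 'ft_force': array([-0.023, -0.704, -0.442]), 'moment': array([0.021, 0.02 , 0.003]), 'finger_gap': 85.46248413302405}
```

View pics/scene0.png

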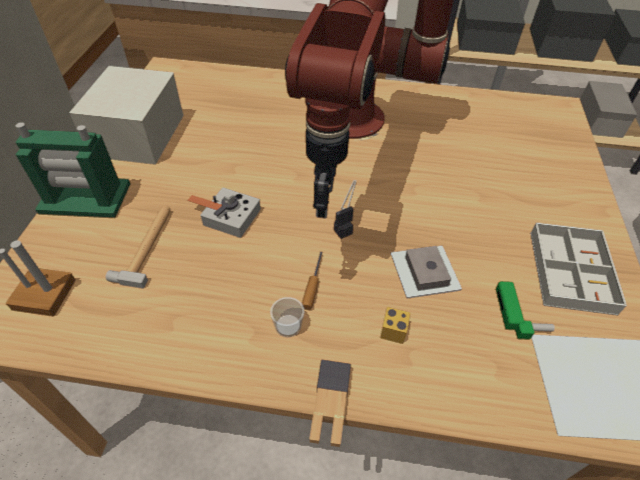

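View pics/side0.png

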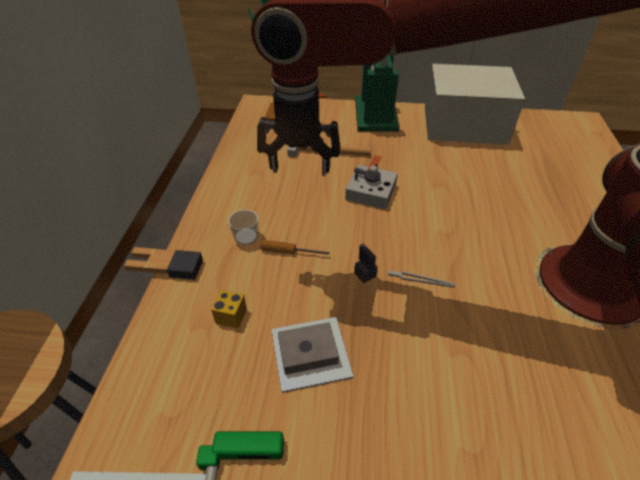

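View pics/wrist0.png

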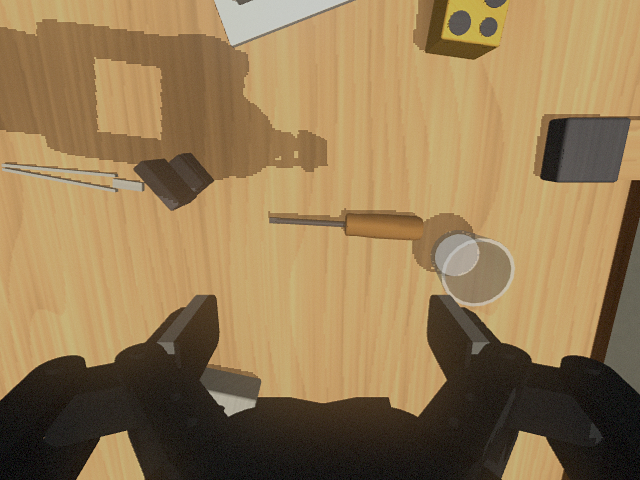

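The scene picture shows the key at about (344,222), right beside the tweezers, and the block at (231,212). The side view has the key at (366,263) and the block at (372,187). The wrist view has the key at (173,181), and only a corner of the block at (230,390).

Run:
```python
from h import *
import pickle
np.set_printoptions(precision=1,suppress=True)
D=pickle.load(open('c0.pkl','rb'))
print('key',at_z(D['scene'],344,222,35),at_z(D['side'],366,263,35),at_z(D['wrist'],173,181,40))
print('spindle',at_z(D['scene'],230,203,70),at_z(D['side'],372,174,70))
print('tw',at_z(D['scene'],347,205,3),at_z(D['scene'],354,184,3))
o=r.get_obs();print(R.from_rotvec(o['eef_rot']).as_matrix())
```

```text
key [485.2  33.5  35. ] [483.8  32.1  35. ] [482.  32.  40.]
spindle [ 501.1 -245.2   70. ] [ 482.2 -235.9   70. ]
tw [393.8  32.7   3. ] [310.2  42.7   3. ]
[[ 0. -0.  1.]
 [-1.  0.  0.]
 [-0. -1. -0.]]
```

Request:
{"method": "send_rows", "body": {"plan": [{"x":54,"z":-27},{"x":108,"z":-54},{"x":162,"z":-81},{"x":216,"z":-108},{"x":270,"z":-136},{"x":270,"z":-136},{"x":270,"z":-136},{"x":270,"z":-136}]}}

```text
invalid input at $.plan[0]: expected keys hand, x, y, z, roll
```

Run:
```python
from h import *
import pickle
im,c=grab('wrist'); save('blk.png',im[:,:]); pickle.dump(c,open('cb.pkl','wb'))
o=r.get_obs();print(o['time'],o['tcp_pos'],proj(c,[490,-240,80]))
cv2.imwrite('pics/blkz.png',cv2.cvtColor(cv2.resize(im[20:320,140:540],None,fx=2,fy=2,interpolation=cv2.INTER_CUBIC),cv2.COLOR_RGB2BGR))
```

```text
0.2 [6.24541192e+02 5.73906482e-02 1.92388422e+02] [194.29428876 447.76730613]
```

View pics/blkz.png

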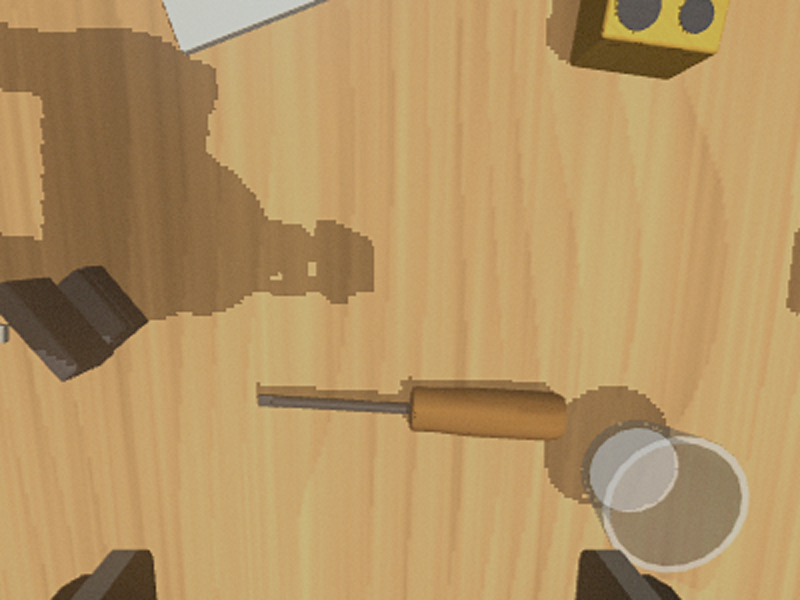

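That call was refused because every row needs all five keys, so this picture still shows the start view. I'll resend with all the keys.

Request:
{"method": "send_rows", "body": {"plan": [{"hand":85,"y":0,"roll":0,"x":54,"z":-27},{"hand":85,"y":0,"roll":0,"x":108,"z":-54},{"hand":85,"y":0,"roll":0,"x":162,"z":-81},{"hand":85,"y":0,"roll":0,"x":216,"z":-108},{"hand":85,"y":0,"roll":0,"x":270,"z":-136},{"hand":85,"y":0,"roll":0,"x":270,"z":-136},{"hand":85,"y":0,"roll":0,"x":270,"z":-136},{"hand":85,"y":0,"roll":0,"x":270,"z":-136}]}}

```text
time: 1.2
tcp_pos: [489.1, -268.8, 192.4]
eef_rot: [-1.211, 1.209, -1.207]
ft_force: [0.6, 0.5, 0.1]
finger_gap: 85.1
```

Run:
```python
from h import *
import pickle
im,c=grab('wrist'); pickle.dump(c,open('cb.pkl','wb'))
o=r.get_obs();print(o['time'],o['tcp_pos'],proj(c,[490,-240,80]))
cv2.imwrite('pics/blkz2.png',cv2.cvtColor(cv2.resize(im[100:400,120:520],None,fx=2,fy=2,interpolation=cv2.INTER_CUBIC),cv2.COLOR_RGB2BGR))
```

```text
1.25 [ 489.19200937 -268.69175609  192.43316608] [324.6838302  190.18285233]
```

View pics/blkz2.png

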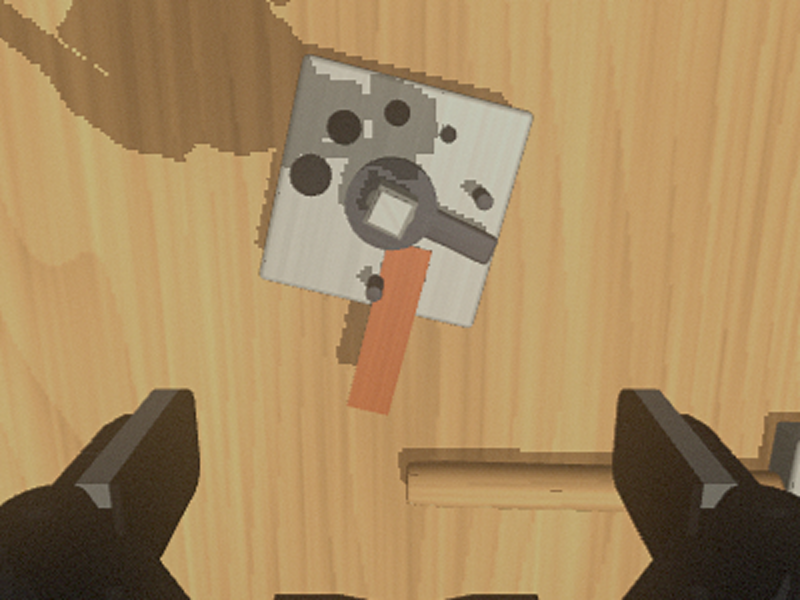

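The block's top corners are at about (306,56), (532,113), (472,326) and (260,276) in the 2x crop. The collar is at (391,204), the drive top at (391,212), and the finger tip midpoint at (491,251). The stop pin is at (375,285), and the finger swings clockwise toward it.

Run:
```python
from h import *
import pickle
np.set_printoptions(precision=2,suppress=True)
c=pickle.load(open('cb.pkl','rb'))
f=lambda x,y,z: at_z(c,120+x/2,100+y/2,z)
P=[f(*p,40) for p in((306,56),(532,113),(472,326),(260,276))]
print(*P, 'sides',[np.linalg.norm(P[i]-P[i-1]) for i in range(4)], 'ctr',np.mean(P,0))
ang=[np.degrees(np.arctan2(*(P[(i+1)%4]-P[i])[[1,0]]))%90 for i in range(4)];print('block ang',ang)
# collar/drive fits by segmentation-free check
col=f(391,204,58);drv=f(391,212,80);tip=f(491,251,58)
print('collar',col,'drive',drv,'tip',tip,'finger ang',np.arctan2(*(tip-col)[[1,0]]),'len',np.linalg.norm(tip-col))
Q=[f(*p,80) for p in((379,188),(417,198),(404,238),(368,226))]
print('drive sq',np.mean(Q,0),[np.linalg.norm(Q[i]-Q[i-1]) for i in range(4)],[np.degrees(np.arctan2(*(Q[(i+1)%4]-Q[i])[[1,0]]))%90 for i in range(4)])
print('pins',f(483,192,61),f(375,285,61))
```

```text
[ 442.94 -189.02   40.  ] [ 546.93 -213.91   40.  ] [ 522.1  -318.53   40.  ] [ 416.6  -292.79   40.  ] sides [np.float64(107.05627883699292), np.float64(106.9231723795365), np.float64(107.52630488090381), np.float64(108.59353064875356)] ctr [ 482.14 -253.56   40.  ]
block ang [np.float64(76.54132329382885), np.float64(76.65089384034302), np.float64(76.28815316380616), np.float64(75.75795361266125)]
collar [ 481.81 -253.69   58.  ] drive [ 482.27 -253.43   80.  ] tip [ 528.04 -275.45   58.  ] finger ang -0.4400191886021342 len 51.09706246619731
drive sq [ 482.69 -253.71   80.  ] [np.float64(16.951497785354086), np.float64(16.53971886940106), np.float64(18.09508411558332), np.float64(16.217757308121012)] [np.float64(75.38999130514804), np.float64(72.51201421338381), np.float64(71.3959984018941), np.float64(73.54018226099281)]
pins [ 523.1  -247.62   61.  ] [ 474.35 -291.16   61.  ]
```

Request:
{"method": "send_rows", "body": {"plan": [{"hand":85,"y":0,"roll":0,"x":-54,"z":0},{"hand":85,"y":0,"roll":0,"x":-108,"z":0},{"hand":85,"y":0,"roll":0,"x":-162,"z":0},{"hand":85,"y":0,"roll":0,"x":-216,"z":0},{"hand":85,"y":0,"roll":0,"x":-260,"z":-4},{"hand":85,"y":0,"roll":0,"x":-260,"z":-4},{"hand":85,"y":0,"roll":0,"x":-260,"z":-4},{"hand":85,"y":0,"roll":0,"x":-260,"z":-4}]}}

```text
time: 2.25
tcp_pos: [484.8, -9.4, 192.5]
eef_rot: [-1.211, 1.209, -1.207]
ft_force: [-0.2, -0.5, -0.3]
finger_gap: 85.1
```

Run:
```python
from h import *
import pickle
im,c=grab('wrist'); pickle.dump((c,im),open('ck.pkl','wb'))
o=r.get_obs();print(o['time'],o['tcp_pos'],proj(c,[483,32,40]))
cv2.imwrite('pics/key.png',cv2.cvtColor(cv2.resize(im[120:320,180:445],None,fx=3,fy=3,interpolation=cv2.INTER_CUBIC),cv2.COLOR_RGB2BGR))
```

```text
2.3 [484.75557053  -9.53022369 192.498132  ] [321.75183746 170.9883367 ]
```

View pics/key.png

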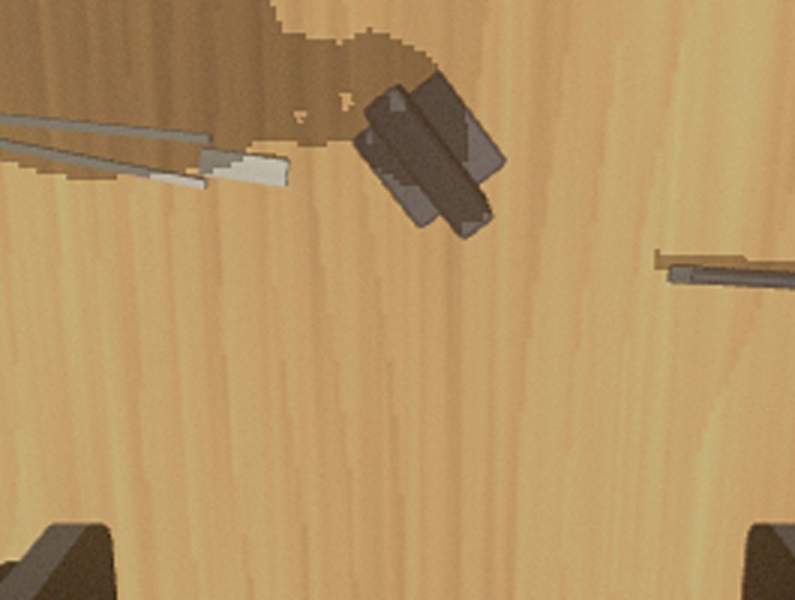

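The key is seen from above. Its wing top runs from about (383,97) to (478,225) in the 3x crop, and the sleeve corners are at (438,70), (505,158), (420,227) and (356,142). The tweezers' tip at (290,172) is clear of the wing.

```bash
cat > m.py <<'E'
from h import *
import pickle
np.set_printoptions(precision=2,suppress=True)
c,im=pickle.load(open('ck.pkl','rb'))
f=lambda x,y,z: at_z(c,180+x/3,120+y/3,z)
W=[f(*p,78) for p in((366,108),(400,86),(492,212),(464,238))]
S=[f(*p,34) for p in((438,70),(505,158),(420,227),(356,142))]
for n,Q in(('wing',W),('sleeve',S)):
    print(n,np.mean(Q,0),[round(float(np.linalg.norm(Q[i]-Q[i-1])),1) for i in range(4)],[round(float(np.degrees(np.arctan2(*(Q[(i+1)%4]-Q[i])[[1,0]])%90)),1) for i in range(4)])
a=W[0]+W[1]-W[2]-W[3];print('wing dir',np.arctan2(a[1],a[0]))
# drive in block view
c=pickle.load(open('cb.pkl','rb'))
im=cv2.cvtColor(cv2.imread('pics/blkz2.png'),cv2.COLOR_BGR2GRAY)
roi=im[165:245,345:437]; m=(roi>150).astype(np.uint8)
cs,_=cv2.findContours(m,cv2.RETR_EXTERNAL,cv2.CHAIN_APPROX_NONE)
k=max(cs,key=cv2.contourArea)[:,0].astype(float)+[345,165]
P=np.array([at_z(c,120+x/2,100+y/2,80)[:2] for x,y in k],np.float32)
print('drive rect (chamfered ~14)',cv2.minAreaRect(P))
# finger from dark mask beyond the collar
g=cv2.GaussianBlur(im,(3,3),0)[200:275,430:505]; m=(g<115).astype(np.uint8)
cs,_=cv2.findContours(m,cv2.RETR_EXTERNAL,cv2.CHAIN_APPROX_NONE)
k=max(cs,key=cv2.contourArea)[:,0].astype(float)+[430,200]
P=np.array([at_z(c,120+x/2,100+y/2,58)[:2] for x,y in k],np.float32)
print('finger rect',cv2.minAreaRect(P))
E
python3 m.py
```

```text
wing [484.81  32.54  78.  ] [45.0, 11.0, 42.9, 10.7] [32.1, 5103.5, 5020.1, 127.3]
sleeve [484.4   32.45  34.  ] [34.1, 34.5, 35.0, 33.8] [5105.1, 5015.9, 127.0, 40.5]
wing dir 2.2187755296515155
drive rect (chamfered ~14) ((481.93927001953125, -254.068603515625), (14.708927154541016, 14.881887435913086), 63.96987533569336)
finger rect ((512.157470703125, -267.52569580078125), (16.632925033569336, 37.744964599609375), 59.58143997192383)
```

Request:
{"method": "send_rows", "body": {"plan": [{"hand":85,"x":-21,"y":20,"z":0,"roll":-0.16},{"hand":85,"x":-42,"y":40,"z":0,"roll":-0.32},{"hand":85,"x":-42,"y":60,"z":0,"roll":-0.48},{"hand":85,"x":-42,"y":75,"z":0,"roll":-0.648},{"hand":85,"x":-42,"y":75,"z":0,"roll":-0.648},{"hand":85,"x":-42,"y":75,"z":0,"roll":-0.648}]}}

```text
time: 3.05
tcp_pos: [485.2, 31.9, 118.2]
eef_rot: [-1.448, 0.723, -0.722]
ft_force: [0.3, -0.2, 0.0]
finger_gap: 85.0
```

Run:
```python
from h import *
o=r.get_obs();M=R.from_rotvec(o['eef_rot']).as_matrix()
print(o['time'],o['tcp_pos'],M.round(3),'yaw',np.arctan2(M[1,2],M[0,2]),o['joint_positions'])
print('shift to key tool',M.T@(np.array([484.6,32.5,42])-o['tcp_pos']))
```

```text
3.05 [485.15544402  31.8670752  118.24833138] [[ 0.602 -0.001  0.799]
 [-0.799  0.     0.602]
 [-0.001 -1.    -0.   ]] yaw 0.6454251688157505 [-8.76889854e-02 -2.29829778e-01  2.00473969e+00  1.05847090e-04
  1.36731654e+00 -7.33135476e-01]
shift to key tool [-8.01516258e-01  7.62487618e+01 -3.23634065e-02]
```

Request:
{"method": "send_rows", "body": {"force": 80, "plan": [{"hand":85,"x":-1,"y":26,"z":0,"roll":0},{"hand":85,"x":-1,"y":52,"z":0,"roll":0},{"hand":85,"x":-1,"y":75,"z":0,"roll":0},{"hand":85,"x":-1,"y":76,"z":0,"roll":0},{"hand":40,"x":-1,"y":76,"z":0,"roll":0},{"hand":25,"x":-1,"y":76,"z":0,"roll":0},{"hand":20,"x":-1,"y":76,"z":0,"roll":0},{"hand":16,"x":-1,"y":76,"z":0,"roll":0}]}}

```text
time: 4.05
tcp_pos: [484.8, 32.7, 42.8]
eef_rot: [-1.447, 0.722, -0.722]
ft_force: [0.2, 0.1, 0.3]
finger_gap: 16.3
```

Request:
{"method": "send_rows", "body": {"force": 80, "plan": [{"hand":14,"x":0,"y":0,"z":0,"roll":0},{"hand":8,"x":0,"y":0,"z":0,"roll":0},{"hand":4,"x":0,"y":0,"z":0,"roll":0},{"hand":4,"x":0,"y":0,"z":0,"roll":0}]}}

```text
time: 4.55
tcp_pos: [484.8, 32.7, 42.7]
eef_rot: [-1.447, 0.722, -0.722]
ft_force: [-0.1, -0.5, -0.1]
finger_gap: 3.6
```

The opening is 3.6 mm where the 12 mm wing should be, so the grasp missed or the opening isn't what I assume. I'll look.

Run:
```python
from h import *
im,c=grab('side'); a=im[130:330,240:440]
im2,c2=grab('wrist')
save('g1.png',np.hstack([cv2.resize(a,(400,400)),cv2.resize(im2[180:480,160:460],(400,400))]))
print(r.get_obs()['finger_gap'])
```

```text
4.025496422204404
```

View pics/g1.png

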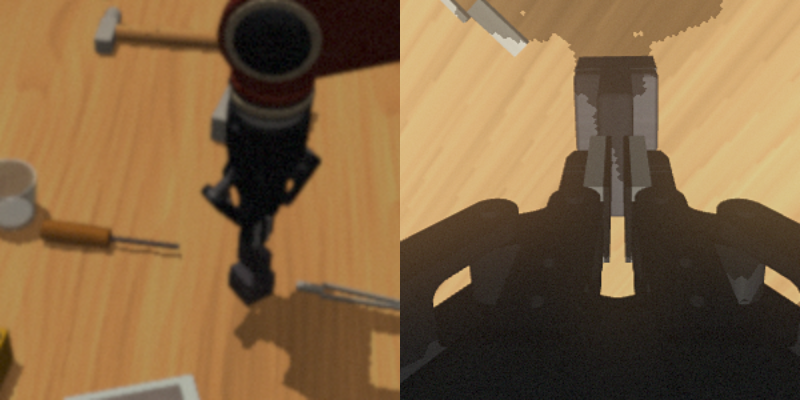

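The fingers seem to have closed beside the end of the wing, with the key still upright and displaced toward -x of the tool. I'll measure it with an overlay.

Run:
```python
from h import *
import pickle
np.set_printoptions(precision=1,suppress=True)
im,c=grab('wrist'); pickle.dump((c,im),open('cg.pkl','wb'))
f=lambda x,y,z: at_z(c,160+(x-400)*.75,180+y*.75,z)
o=r.get_obs();M=R.from_rotvec(o['eef_rot']).as_matrix()
for n,p,z in(('wing far top L',(577,60),78),('far top R',(655,60),78),('wingtop far',(597,68),78),('wingtop farR',(635,68),78),('sl L',(575,150),34),('sl R',(657,150),34),('far34',(617,60),34),('bottom edge0',(617,215),0),('b34',(617,215),34),('tips',(617,136),43)):
    P=f(*p,z); print(n,P,M.T@(P-o['tcp_pos']))
for z in(34,60,78):print(z,proj(c,[484.6,32.5,z]))
print('TCP px',proj(c,o['tcp_pos']),'crop',(proj(c,o['tcp_pos'])-[160,180])/.75+[400,0])
crop=im[200:360,240:410]; save('g2.png',cv2.convertScaleAbs(cv2.resize(crop,None,fx=4,fy=3.7,interpolation=cv2.INTER_CUBIC),alpha=2.2,beta=10))
```

```text
wing far top L [453.8  51.7  78. ] [-33.9 -35.3 -13.3]
far top R [473.8  66.9  78. ] [-33.9 -35.3  11.8]
wingtop far [460.5  53.5  78. ] [-31.2 -35.3  -6.9]
wingtop farR [470.3  60.9  78. ] [-31.3 -35.3   5.4]
sl L [480.1   7.5  34. ] [ 17.3   8.7 -18.9]
sl R [509.   29.3  34. ] [17.2  8.7 17.3]
far34 [470.3  51.2  34. ] [-23.6   8.7  -0.4]
bottom edge0 [527.1 -24.    0. ] [70.8 42.7 -0.3]
b34 [514.4  -7.2  34. ] [49.7  8.7 -0.3]
tips [488.6  26.9  43. ] [ 6.9 -0.3 -0.4]
34 [323.  264.9]
60 [323.  282.3]
78 [323.1 297.6]
TCP px [323.5 270.2] crop [618.  120.3]
```

View pics/g2.png

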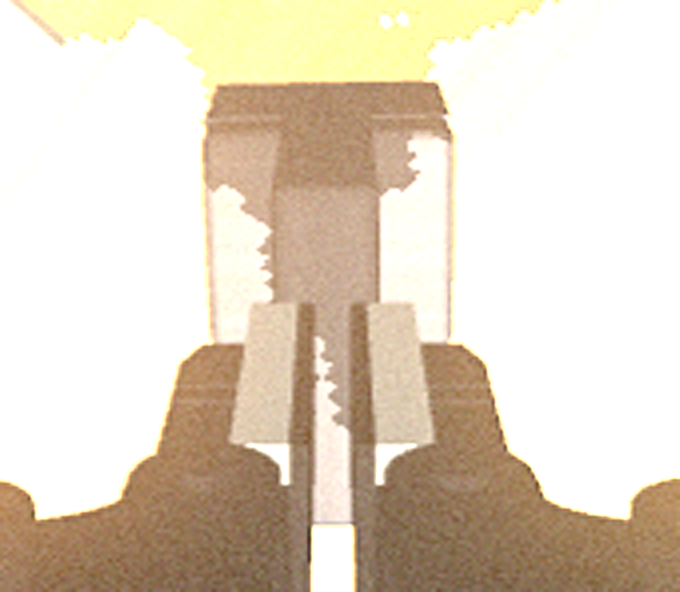

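The overlay shows the key standing where I measured it, with its wing top spanning y≈185–520. The closed pads start at y≈305 and lie over the wing top, so the real tips look higher than the TCP reading implies. I'll check that against the side camera.

Run:
```python
from h import *
import pickle
np.set_printoptions(precision=1,suppress=True)
D=pickle.load(open('c0.pkl','rb'))
for n in('side','scene'):
    print('start',n,[proj(D[n],[624.5+dx,0,z]) for dx in(-42,0,42) for z in(192,205)])
im,c=grab('side')
o=r.get_obs();p=o['tcp_pos'];print(o['time'],p,o['ft_force'],o['finger_gap'],o['joint_positions'])
print('now side',[(z,proj(c,[p[0],p[1],z])) for z in(0,34,43,60,78,90)])
im2,c2=grab('scene')
print('now scene',[(z,proj(c2,[p[0],p[1],z])) for z in(0,34,43,60,78,90)])
cv=lambda a,x,y:cv2.convertScaleAbs(cv2.resize(a[y:y+100,x:x+80],(400,500),interpolation=cv2.INTER_CUBIC),alpha=2.5,beta=15)
save('g3.png',np.hstack([cv(im,325,195),cv(im2,305,150)]))
```

```text
start side [array([321.6, 193.5]), array([321.5, 188.3]), array([300.3, 192. ]), array([300. , 186.8]), array([279.2, 190.6]), array([278.7, 185.4])]
start scene [array([327. , 202.7]), array([327.2, 198.3]), array([324.1, 217.2]), array([324.3, 212.8]), array([321.1, 232.6]), array([321.2, 228.2])]
4.75 [484.9  32.7  42.8] [-0.1 -0.1  0.2] 4.07088828375479 [-0.1 -0.1  2.1  0.   1.2 -0.7]
now side [(0, array([364.4, 273.7])), (34, array([365.5, 263.5])), (43, array([365.7, 260.7])), (60, array([366.3, 255.3])), (78, array([366.9, 249.5])), (90, array([367.3, 245.5]))]
now scene [(0, array([342.9, 231.3])), (34, array([343.7, 222.1])), (43, array([343.9, 219.6])), (60, array([344.3, 214.8])), (78, array([344.7, 209.6])), (90, array([345. , 206.1]))]
```

View pics/g3.png

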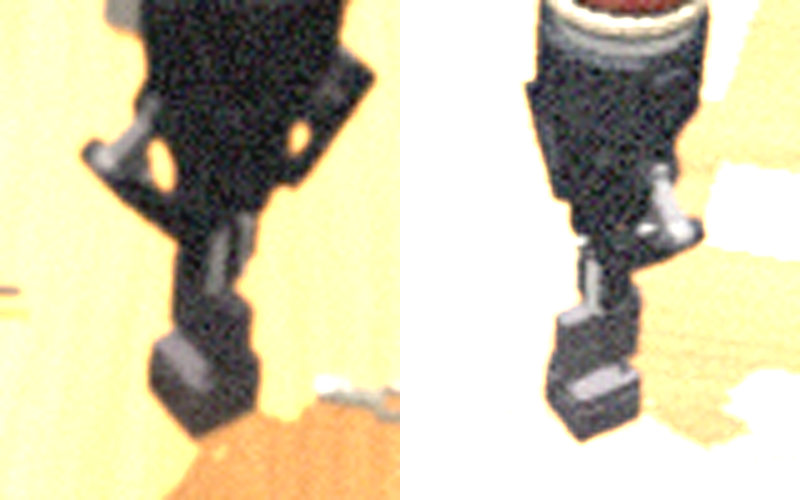

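Both fixed cameras agree with this. At the start the real tips were also about 40 mm above where the reported TCP projects: side v≈169 against a predicted 187, scene ≈215 against 228. So the fingertips are about 40 mm behind the stated TCP, and now they sit just above the wing top (z≈83). I'll open, go about 39 mm lower in steps while watching the force, and close again.

Request:
{"method": "send_rows", "body": {"force": 80, "plan": [{"hand":60,"x":0,"y":-5,"z":0,"roll":0},{"hand":60,"x":0,"y":-5,"z":0,"roll":0},{"hand":60,"x":0,"y":-5,"z":0,"roll":0},{"hand":60,"x":0,"y":0,"z":0,"roll":0},{"hand":60,"x":0,"y":10,"z":0,"roll":0},{"hand":60,"x":0,"y":20,"z":0,"roll":0},{"hand":60,"x":0,"y":20,"z":0,"roll":0}]}}

```text
time: 5.68
tcp_pos: [483.5, 32.8, 21.0]
eef_rot: [-1.448, 0.724, -0.72]
ft_force: [0.4, -0.3, -0.0]
finger_gap: 60.4
```

Request:
{"method": "send_rows", "body": {"force": 80, "plan": [{"hand":60,"x":0,"y":7,"z":0,"roll":0},{"hand":60,"x":0,"y":14,"z":0,"roll":0},{"hand":60,"x":0,"y":19,"z":0,"roll":0},{"hand":60,"x":0,"y":19,"z":0,"roll":0}]}}

```text
time: 6.18
tcp_pos: [483.0, 32.8, 1.4]
eef_rot: [-1.449, 0.725, -0.719]
ft_force: [-0.6, 0.9, -0.0]
finger_gap: 59.9
```

Request:
{"method": "send_rows", "body": {"force": 80, "plan": [{"hand":30,"x":0,"y":0,"z":0,"roll":0},{"hand":20,"x":0,"y":0,"z":0,"roll":0},{"hand":16,"x":0,"y":0,"z":0,"roll":0},{"hand":13,"x":0,"y":0,"z":0,"roll":0},{"hand":8,"x":0,"y":0,"z":0,"roll":0},{"hand":4,"x":0,"y":0,"z":0,"roll":0},{"hand":4,"x":0,"y":0,"z":0,"roll":0}]}}

```text
time: 7.05
tcp_pos: [483.4, 32.9, 1.8]
eef_rot: [-1.448, 0.725, -0.72]
ft_force: [0.2, 0.3, 1.3]
finger_gap: 11.1
```

The opening is now 11.1 mm, so the wing is held. I'll lift and carry the key to beside the spindle at the final yaw, then view the key and drive together.

Request:
{"method": "send_rows", "body": {"plan": [{"hand":4,"x":0,"y":-30,"z":0,"roll":0},{"hand":4,"x":0,"y":-60,"z":0,"roll":0},{"hand":4,"x":0,"y":-100,"z":0,"roll":0},{"hand":4,"x":0,"y":-100,"z":0,"roll":0}]}}

```text
time: 7.55
tcp_pos: [485.6, 32.5, 104.0]
eef_rot: [-1.447, 0.72, -0.724]
ft_force: [1.2, -0.5, -4.9]
finger_gap: 11.1
```

Request:
{"method": "send_rows", "body": {"plan": [{"hand":4,"x":48,"y":0,"z":-23,"roll":-0.08},{"hand":4,"x":96,"y":0,"z":-47,"roll":-0.16},{"hand":4,"x":145,"y":0,"z":-71,"roll":-0.24},{"hand":4,"x":194,"y":0,"z":-95,"roll":-0.32},{"hand":4,"x":243,"y":0,"z":-119,"roll":-0.4},{"hand":4,"x":291,"y":0,"z":-142,"roll":-0.469},{"hand":4,"x":291,"y":0,"z":-142,"roll":-0.469},{"hand":4,"x":291,"y":0,"z":-142,"roll":-0.469}]}}

```text
time: 8.55
tcp_pos: [545.3, -284.1, 100.8]
eef_rot: [-1.538, 0.361, -0.356]
ft_force: [0.7, 0.1, -5.0]
finger_gap: 11.5
```

Run:
```python
from h import *
import pickle
np.set_printoptions(precision=3,suppress=True)
im,c=grab('wrist'); pickle.dump((c,im),open('cd.pkl','wb'))
o=r.get_obs();M=R.from_rotvec(o['eef_rot']).as_matrix()
print(o['time'],o['tcp_pos'],M,'yaw',np.arctan2(M[1,2],M[0,2]),o['ft_force'],o['moment'],o['finger_gap'])
d=proj(c,[482.1,-253.8,80]);k=proj(c,o['tcp_pos']);print(d,k)
a=cv2.resize(im[60:360,160:480],None,fx=2,fy=2,interpolation=cv2.INTER_CUBIC)
save('d1.png',cv2.convertScaleAbs(a,alpha=1.5,beta=5))
```

```text
8.6 [ 545.655 -283.744  101.453] [[ 0.898 -0.002  0.441]
 [-0.441  0.003  0.898]
 [-0.003 -1.     0.002]] yaw 1.1143975732450406 [-0.199  0.245 -3.96 ] [-0.007  0.007 -0.043] 11.181817886026083
[321.874 138.962] [323.916 271.261]
```

View pics/d1.png

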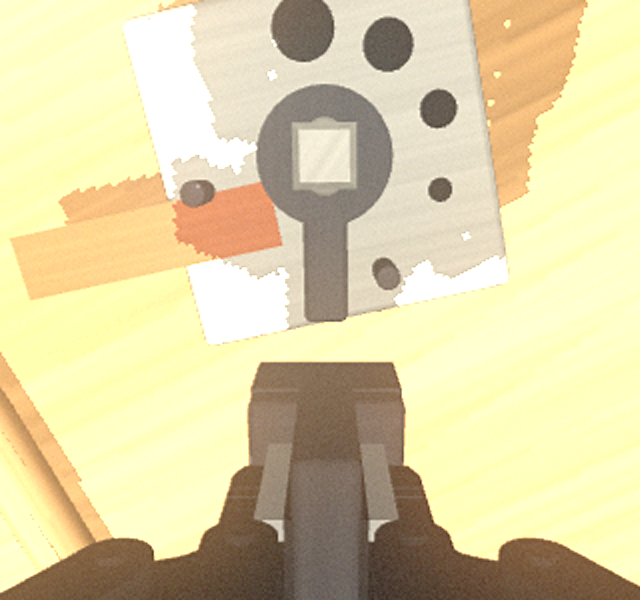

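The key and square are parallel: the drive top is centred at (325,156) in the 2x crop, the finger points straight at the key, the sleeve top spans x≈248–405, and the mouth's far edge is at y≈363.

Run:
```python
from h import *
import pickle
np.set_printoptions(precision=2,suppress=True)
c,im=pickle.load(open('cd.pkl','rb'))
tcp=np.array([545.655,-283.744,101.453]);M=np.array([[.898,0,.441],[-.441,0,.898],[0,-1,0]])
f=lambda n,x,y,z:print(n,at_z(c,160+x/2,60+y/2,z),'tool',M.T@(at_z(c,160+x/2,60+y/2,z)-tcp))
g=cv2.cvtColor(im,cv2.COLOR_RGB2GRAY)
roi=g[120:156,304:341];m=(roi>125).astype(np.uint8)
cs,_=cv2.findContours(m,cv2.RETR_EXTERNAL,cv2.CHAIN_APPROX_NONE);k=max(cs,key=cv2.contourArea)[:,0]+[304,120]
P=np.array([(M.T@(at_z(c,u,v,80)-tcp))[[0,2]] for u,v in k],np.float32);print('drivetop rect tool x,z',cv2.minAreaRect(P))
f('drive top',325,156,80);f('collar L',257,155,58);f('collar R',393,155,58);f('collar T',325,84,58);f('collar B',325,227,58)
zm=tcp[2]-1.8
f('mouth L',255,363,zm);f('mouth R',393,363,zm)
f('sl top L',248,404,zm+34);f('sl top R',405,404,zm+34);
f('wing end top L',293,460,zm+78);f('wing end top R',363,460,zm+78)
```

```text
drivetop rect tool x,z ((-70.98855590820312, -1.0571937561035156), (14.418466567993164, 14.560298919677734), 0.03994935378432274)
drive top [ 481.79 -253.26   80.  ] tool [-70.79  21.45  -0.79]
collar L [ 472.07 -271.78   58.  ] tool [-71.36  43.45 -21.71]
collar R [ 490.5  -234.18   58.  ] tool [-71.38  43.45  20.19]
collar T [ 462.9  -243.97   58.  ] tool [-91.85  43.45  -0.77]
collar B [ 500.92 -262.61   58.  ] tool [-49.5   43.45  -0.75]
mouth L [ 522.11 -294.23   99.65] tool [-16.52   1.8  -19.8 ]
mouth R [ 538.62 -260.59   99.65] tool [-16.52   1.8   17.69]
sl top L [ 522.85 -292.75  133.65] tool [-16.51 -32.2  -18.14]
sl top R [ 538.41 -261.06  133.65] tool [-16.51 -32.2   17.17]
wing end top L [ 523.15 -279.46  177.65] tool [-22.1  -76.2   -6.08]
wing end top R [ 528.16 -269.26  177.65] tool [-22.1  -76.2    5.29]
```

Request:
{"method": "send_rows", "body": {"plan": [{"hand":4,"x":-36,"y":0,"z":0,"roll":0},{"hand":4,"x":-72.4,"y":0,"z":-0.3,"roll":0},{"hand":4,"x":-72.4,"y":0,"z":-0.3,"roll":0},{"hand":4,"x":-72.4,"y":8,"z":-0.3,"roll":0},{"hand":4,"x":-72.4,"y":14,"z":-0.3,"roll":0},{"hand":4,"x":-72.4,"y":14,"z":-0.3,"roll":0}]}}

```text
time: 9.35
tcp_pos: [480.4, -251.7, 86.5]
eef_rot: [-1.538, 0.361, -0.354]
ft_force: [0.9, -0.3, -4.4]
finger_gap: 11.0
```

```bash
cat > st.py <<'E'
from h import *
np.set_printoptions(precision=2,suppress=True)
o=r.get_obs();M=R.from_rotvec(o['eef_rot']).as_matrix()
d=np.array([545.655,-283.744,101.453])+np.array([[.898,0,.441],[-.441,0,.898],[0,-1,0]])@[-72.4,0,-.3]
print(o['time'],o['tcp_pos'],'mouth z',o['tcp_pos'][2]-1.8,'to target tool',M.T@(d-o['tcp_pos']),'yaw',np.arctan2(M[1,2],M[0,2]),'axis',M[:,1],o['ft_force'],o['moment'],o['finger_gap'])
E
python3 st.py
```

```text
9.35 [ 480.39 -251.73   86.52] mouth z 84.71946610574612 to target tool [  0.19 -14.94  -0.24] yaw 1.11473045853703 axis [-0.  0. -1.] [ 0.89 -0.25 -4.41] [ 0.04 -0.04 -0.04] 10.980270596924635
```

Request:
{"method": "send_rows", "body": {"plan": [{"hand":4,"x":0,"y":3,"z":0,"roll":0},{"hand":4,"x":0,"y":6,"z":0,"roll":0},{"hand":4,"x":0,"y":8,"z":0,"roll":0},{"hand":4,"x":0,"y":8,"z":0,"roll":0}]}}

```text
time: 9.85
tcp_pos: [480.4, -251.7, 78.4]
eef_rot: [-1.538, 0.361, -0.354]
ft_force: [-0.7, -0.2, -4.2]
finger_gap: 11.3
```

Request:
{"method": "send_rows", "body": {"plan": [{"hand":4,"x":0,"y":3,"z":0,"roll":0},{"hand":4,"x":0,"y":6,"z":0,"roll":0},{"hand":4,"x":0,"y":7,"z":0,"roll":0},{"hand":4,"x":0,"y":7,"z":0,"roll":0}]}}

```text
time: 10.35
tcp_pos: [480.4, -251.8, 71.3]
eef_rot: [-1.538, 0.36, -0.355]
ft_force: [1.0, 0.1, -4.6]
finger_gap: 11.0
```

```bash
python3 st.py
```

```text
10.35 [ 480.43 -251.75   71.32] mouth z 69.52221541143408 to target tool [  0.09 -30.13  -0.2 ] yaw 1.1146247520905075 axis [-0.  0. -1.] [ 1.02  0.13 -4.65] [-0.06 -0.08 -0.05] 11.021699059486306
```

The mouth has slid over the square without any contact. Next is the spring stage.

Request:
{"method": "send_rows", "body": {"plan": [{"hand":4,"x":0,"y":3,"z":0,"roll":0},{"hand":4,"x":0,"y":6,"z":0,"roll":0},{"hand":4,"x":0,"y":8,"z":0,"roll":0},{"hand":4,"x":0,"y":8,"z":0,"roll":0}]}}

```text
time: 10.85
tcp_pos: [481.2, -252.2, 64.2]
eef_rot: [-1.539, 0.359, -0.356]
ft_force: [1.5, -0.3, 2.4]
finger_gap: 10.8
```

Request:
{"method": "send_rows", "body": {"plan": [{"hand":4,"x":0,"y":1.5,"z":0,"roll":0},{"hand":4,"x":0,"y":3,"z":0,"roll":0},{"hand":4,"x":0,"y":4,"z":0,"roll":0},{"hand":4,"x":0,"y":4,"z":0,"roll":0}]}}

```text
time: 11.35
tcp_pos: [481.3, -252.3, 60.2]
eef_rot: [-1.539, 0.359, -0.356]
ft_force: [-0.6, 0.8, 2.7]
finger_gap: 10.9
```

Request:
{"method": "send_rows", "body": {"plan": [{"hand":4,"x":0,"y":1,"z":0,"roll":0},{"hand":4,"x":0,"y":2,"z":0,"roll":0},{"hand":4,"x":0,"y":2,"z":0,"roll":0}]}}

```text
time: 11.72
tcp_pos: [481.3, -252.3, 58.2]
eef_rot: [-1.539, 0.359, -0.357]
ft_force: [0.9, -0.2, 4.4]
finger_gap: 11.5
```

Request:
{"method": "send_rows", "body": {"plan": [{"hand":4,"x":0,"y":1,"z":0,"roll":0},{"hand":4,"x":0,"y":2,"z":0,"roll":0},{"hand":4,"x":0,"y":2,"z":0,"roll":0}]}}

```text
time: 12.1
tcp_pos: [481.4, -252.3, 56.5]
eef_rot: [-1.539, 0.359, -0.356]
ft_force: [-0.9, 0.8, 6.5]
finger_gap: 11.0
```

Request:
{"method": "send_rows", "body": {"plan": [{"hand":4,"x":0,"y":1,"z":0,"roll":0},{"hand":4,"x":0,"y":2,"z":0,"roll":0},{"hand":4,"x":0,"y":2,"z":0,"roll":0}]}}

```text
time: 12.48
tcp_pos: [481.6, -252.6, 55.3]
eef_rot: [-1.539, 0.358, -0.357]
ft_force: [-0.7, 1.3, 7.6]
finger_gap: 11.0
```

Request:
{"method": "send_rows", "body": {"plan": [{"hand":4,"x":0,"y":1,"z":0,"roll":0},{"hand":4,"x":0,"y":2,"z":0,"roll":0},{"hand":4,"x":0,"y":2,"z":0,"roll":0}]}}

```text
time: 12.85
tcp_pos: [481.4, -252.6, 53.0]
eef_rot: [-1.539, 0.358, -0.357]
ft_force: [-0.6, 1.2, 3.3]
finger_gap: 11.1
```

The force rose to about 11.6 N and then dropped to about 7.5 N, which is the click. I'll press a little further to make sure it's seated.

Request:
{"method": "send_rows", "body": {"plan": [{"hand":4,"x":0,"y":1,"z":0,"roll":0},{"hand":4,"x":0,"y":2,"z":0,"roll":0},{"hand":4,"x":0,"y":3,"z":0,"roll":0},{"hand":4,"x":0,"y":3,"z":0,"roll":0}]}}

```text
time: 13.35
tcp_pos: [481.5, -252.6, 50.0]
eef_rot: [-1.539, 0.358, -0.357]
ft_force: [-0.9, 0.5, 4.4]
finger_gap: 10.8
```

```bash
python3 st.py
```

```text
13.35 [ 481.48 -252.59   50.02] mouth z 48.21997756012837 to target tool [ -1.17 -51.43   0.09] yaw 1.1147440344050843 axis [-0.  0. -1.] [-0.85  0.53  4.45] [0.09 0.09 0.02] 10.816298309341402
```

Request:
{"method": "send_rows", "body": {"plan": [{"hand":4,"x":0,"y":1,"z":0,"roll":0},{"hand":4,"x":0,"y":1.5,"z":0,"roll":0},{"hand":4,"x":0,"y":1.5,"z":0,"roll":0}]}}

```text
time: 13.72
tcp_pos: [481.6, -252.7, 49.7]
eef_rot: [-1.54, 0.359, -0.356]
ft_force: [-3.2, 2.4, 9.9]
finger_gap: 11.2
```

The push rose to about 14 N with the spindle bottomed, which confirms the key is home. I'll ease the push off and then turn.

Request:
{"method": "send_rows", "body": {"plan": [{"hand":4,"x":-0.4,"y":-2,"z":0,"roll":0},{"hand":4,"x":-0.8,"y":-4,"z":0,"roll":0},{"hand":4,"x":-0.8,"y":-4,"z":0,"roll":0}]}}

```text
time: 14.1
tcp_pos: [481.3, -252.5, 53.9]
eef_rot: [-1.54, 0.358, -0.357]
ft_force: [1.9, 0.0, 3.0]
finger_gap: 11.0
```

```bash
python3 st.py; python3 -c "
import numpy as np
a=np.array([1.0,-.5])
for p in (.12,.24,.36,.48,.6):
  c,s=np.cos(p),np.sin(p); print(p,a-np.array([c*a[0]+s*a[1],-s*a[0]+c*a[1]]))"
```

```text
14.1 [ 481.29 -252.51   53.92] mouth z 52.11548281229328 to target tool [ -0.92 -47.54   0.1 ] yaw 1.1148298230688287 axis [ 0.  0. -1.] [1.9  0.03 2.98] [-0.07 -0.3   0.02] 10.967869971099761
0.12 [0.06704747 0.11611653]
0.24 [0.14751334 0.22337161]
0.36 [0.24024029 0.32022265]
0.48 [0.34389466 0.40527664]
0.6 [0.45698562 0.47731028]
```

Request:
{"method": "send_rows", "body": {"plan": [{"hand":4,"x":0.1,"y":0,"z":0.1,"roll":0.1},{"hand":4,"x":0.1,"y":0,"z":0.2,"roll":0.2},{"hand":4,"x":0.2,"y":0,"z":0.3,"roll":0.3},{"hand":4,"x":0.3,"y":0,"z":0.35,"roll":0.4},{"hand":4,"x":0.4,"y":0,"z":0.4,"roll":0.5},{"hand":4,"x":0.4,"y":0,"z":0.4,"roll":0.5}]}}

```text
time: 14.85
tcp_pos: [481.4, -252.4, 53.6]
eef_rot: [-1.439, 0.746, -0.743]
ft_force: [1.0, -1.4, 3.6]
finger_gap: 10.6
```

```bash
python3 st.py
```

```text
14.85 [ 481.36 -252.39   53.59] mouth z 51.79008095162465 to target tool [ -0.82 -47.86  -0.52] yaw 0.6158218601670626 axis [-0.  0. -1.] [ 1.   -1.38  3.63] [-0.14  0.16 -0.09] 10.58368604396885
```

Request:
{"method": "send_rows", "body": {"plan": [{"hand":4,"x":0.1,"y":0,"z":0.1,"roll":0.1},{"hand":4,"x":0.1,"y":0,"z":0.2,"roll":0.2},{"hand":4,"x":0.2,"y":0,"z":0.3,"roll":0.3},{"hand":4,"x":0.3,"y":0,"z":0.35,"roll":0.4},{"hand":4,"x":0.3,"y":0,"z":0.35,"roll":0.4}]}}

```text
time: 15.48
tcp_pos: [481.8, -252.2, 53.4]
eef_rot: [-1.304, 1.049, -1.045]
ft_force: [0.7, 0.5, 3.3]
finger_gap: 11.1
```

```bash
python3 st.py
```

```text
15.475 [ 481.8  -252.21   53.44] mouth z 51.64414527123972 to target tool [ -0.5  -48.01  -1.27] yaw 0.2180966512707002 axis [-0.  0. -1.] [0.66 0.46 3.28] [ 0.1  -0.03 -0.07] 11.083532530991379
```

Request:
{"method": "send_rows", "body": {"plan": [{"hand":4,"x":0,"y":0,"z":0,"roll":0.05},{"hand":4,"x":0,"y":0,"z":0.1,"roll":0.1},{"hand":4,"x":0,"y":0,"z":0.1,"roll":0.1}]}}

```text
time: 15.85
tcp_pos: [481.9, -252.2, 53.4]
eef_rot: [-1.263, 1.122, -1.118]
ft_force: [0.9, 0.6, 2.9]
finger_gap: 11.3
```

```bash
python3 st.py
```

```text
15.85 [ 481.91 -252.16   53.4 ] mouth z 51.59864272706272 to target tool [ -0.34 -48.05  -1.42] yaw 0.12059416669627335 axis [-0.  0. -1.] [0.92 0.64 2.93] [ 0.13 -0.07  0.01] 11.273082203959744
```

Request:
{"method": "send_rows", "body": {"plan": [{"hand":4,"x":0,"y":0,"z":0,"roll":0.05},{"hand":4,"x":0,"y":0,"z":0.1,"roll":0.08},{"hand":4,"x":0,"y":0,"z":0.1,"roll":0.08}]}}

```text
time: 16.23
tcp_pos: [482.0, -252.2, 53.4]
eef_rot: [-1.228, 1.18, -1.177]
ft_force: [0.9, 0.4, 3.7]
finger_gap: 11.2
```

```bash
python3 st.py
python3 - <<'E'
from h import *
import pickle
im,c=grab('wrist'); pickle.dump((c,im),open('ce.pkl','wb'))
save('e1.png',cv2.convertScaleAbs(cv2.resize(im[100:400,160:480],None,fx=2,fy=2,interpolation=cv2.INTER_CUBIC),alpha=1.6,beta=5))
for n in [(482.2+52*np.cos(a),-253.7+52*np.sin(a),58) for a in(-1.49,-1.44,-1.39)]: print((proj(c,n)-[160,100])*2)
E
```

```text
16.225 [ 482.02 -252.16   53.42] mouth z 51.62297714493885 to target tool [ -0.23 -48.03  -1.55] yaw 0.04169261325453813 axis [-0.  0. -1.] [0.92 0.43 3.74] [ 0.02 -0.06  0.01] 11.171692654985717
[334.45604576 518.24696672]
[343.40621875 517.76241527]
[352.32576812 516.88762994]
```

View pics/e1.png

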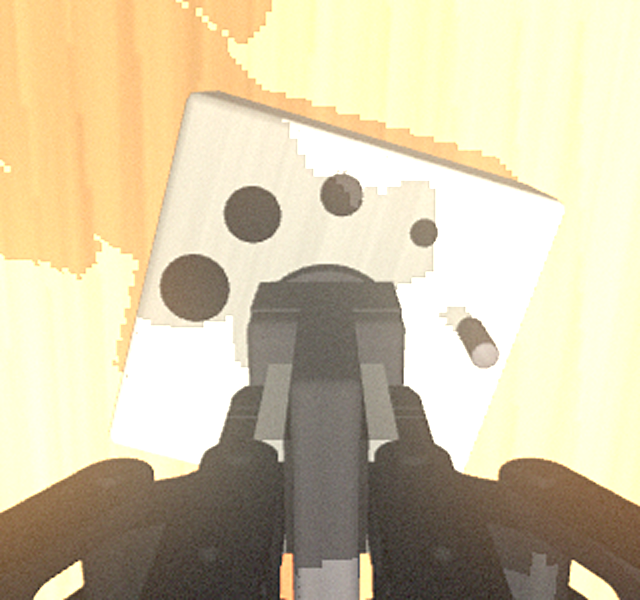

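The key stands on the collar and the finger has swung away from the open pin. I'll finish in small steps and watch the moment.

Request:
{"method": "send_rows", "body": {"plan": [{"hand":4,"x":0,"y":0,"z":0,"roll":0.02},{"hand":4,"x":0,"y":0,"z":0,"roll":0.04},{"hand":4,"x":0,"y":0,"z":0,"roll":0.04}]}}

```text
time: 16.65
tcp_pos: [482.1, -252.2, 53.4]
eef_rot: [-1.209, 1.21, -1.206]
ft_force: [0.8, -0.5, 3.3]
finger_gap: 11.3
```

```bash
python3 st.py
```

```text
16.65 [ 482.06 -252.16   53.43] mouth z 51.62752205834608 to target tool [ -0.17 -48.02  -1.6 ] yaw 0.001377776508938866 axis [-0.  0. -1.] [ 0.78 -0.52  3.33] [ 0.03 -0.17  0.05] 11.257129609816733
```

Request:
{"method": "send_rows", "body": {"plan": [{"hand":4,"x":0,"y":0,"z":0,"roll":0.02},{"hand":4,"x":0,"y":0,"z":0,"roll":0.03},{"hand":4,"x":0,"y":0,"z":0,"roll":0.03}]}}

```text
time: 17.02
tcp_pos: [482.1, -252.2, 53.5]
eef_rot: [-1.195, 1.232, -1.229]
ft_force: [1.4, -0.1, 3.4]
finger_gap: 11.1
```

```bash
python3 st.py
```

```text
17.025 [ 482.1  -252.15   53.46] mouth z 51.66453224928231 to target tool [ -0.11 -47.99  -1.64] yaw -0.02875664217404858 axis [-0.  0. -1.] [ 1.38 -0.14  3.43] [ 0.02 -0.16  0.06] 11.081279411797253
```

Request:
{"method": "send_rows", "body": {"plan": [{"hand":4,"x":0,"y":0,"z":0,"roll":0.03},{"hand":4,"x":0,"y":0,"z":0,"roll":0.03}]}}

```text
time: 17.27
tcp_pos: [482.1, -252.2, 53.5]
eef_rot: [-1.18, 1.254, -1.251]
ft_force: [0.8, 0.4, 3.9]
finger_gap: 10.9
```

```bash
python3 st.py
```

```text
17.275 [ 482.14 -252.17   53.48] mouth z 51.68462294720509 to target tool [ -0.08 -47.97  -1.67] yaw -0.05934681799467907 axis [-0.  0. -1.] [0.79 0.45 3.87] [-0.   -0.16 -0.01] 10.865803256335784
```

Request:
{"method": "send_rows", "body": {"plan": [{"hand":4,"x":0,"y":0,"z":0,"roll":0.03},{"hand":4,"x":0,"y":0,"z":0,"roll":0.03}]}}

```text
time: 17.52
tcp_pos: [482.1, -252.2, 53.5]
eef_rot: [-1.165, 1.276, -1.273]
ft_force: [1.2, 1.0, 3.1]
finger_gap: 11.0
```

```bash
python3 st.py
```

```text
17.525 [ 482.14 -252.16   53.45] mouth z 51.65160385962626 to target tool [ -0.02 -48.    -1.67] yaw -0.08946931600037851 axis [-0.  0. -1.] [1.17 0.96 3.15] [ 0.09 -0.22  0.18] 11.001014540735472
```

Request:
{"method": "send_rows", "body": {"plan": [{"hand":4,"x":0,"y":0,"z":0,"roll":0.02},{"hand":4,"x":0,"y":0,"z":0,"roll":0.02}]}}

```text
time: 17.77
tcp_pos: [482.2, -252.1, 53.5]
eef_rot: [-1.155, 1.291, -1.288]
ft_force: [1.4, 0.8, 3.2]
finger_gap: 11.0
```

Run:
```python
from h import *
np.set_printoptions(precision=3,suppress=True)
m=[]
for i in range(8):
    m.append(r.get_obs()['moment'][2]); r.grab_frame('side')
m.append(r.get_obs()['moment'][2]);print(np.array(m),np.mean(m))
# joint-6 effort too
o=r.get_obs();print(o['time'],o['joint_efforts'],o['joint_positions'])
im,c=grab('side');im2,c2=grab('scene')
# finger position check: projections of tip at stop and of open
for n,cc in(('side',c),('scene',c2)):
    print(n,[proj(cc,(482.2+46*np.cos(a),-253.7+46*np.sin(a),58)).round(1) for a in(-.45,-1.3,-1.4,-1.489)])
q=proj(c,(482,-270,60));s=proj(c2,(482,-270,60))
cr=lambda a,q:cv2.convertScaleAbs(cv2.resize(a[int(q[1])-35:int(q[1])+35,int(q[0])-27:int(q[0])+27],(400,520),interpolation=cv2.INTER_CUBIC),alpha=1.7,beta=5)
print(q,s)
save('f1.png',np.hstack([cr(im,q),cr(im2,s)]))
```

```text
[0.396 0.382 0.38  0.362 0.352 0.35  0.346 0.334 0.35 ] 0.36139395786453477
18.175 [ -0.709 -31.37  -31.428  -0.106   0.22    0.362] [-0.619 -0.009  1.919  0.001  1.233 -0.51 ]
side [array([356.1, 167.9]), array([367.7, 163.1]), array([369.4, 162.9]), array([371. , 162.9])]
scene [array([216.6, 211.6]), array([210.4, 202. ]), array([210.6, 200.7]), array([210.9, 199.6])]
[372.179 169.114] [222.807 199.267]
```

View pics/f1.png

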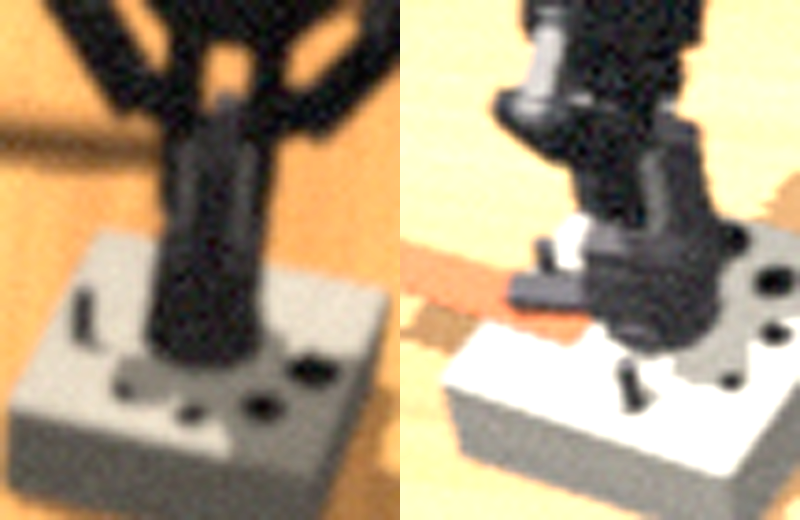

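In the last picture (scene half) the finger lies across the copper, up against the pin. The moment rose sharply to about 0.36 N m, so it is on the stop. I'll back off within the play, relieve the push and release.

Request:
{"method": "send_rows", "body": {"plan": [{"hand":4,"x":0,"y":0,"z":0,"roll":-0.03},{"hand":4,"x":0,"y":0,"z":0,"roll":-0.05},{"hand":4,"x":0,"y":-2,"z":0,"roll":-0.05},{"hand":4,"x":0,"y":-4,"z":0,"roll":-0.05},{"hand":4,"x":0,"y":-5,"z":0,"roll":-0.05},{"hand":4,"x":0,"y":-5,"z":0,"roll":-0.05}]}}

```text
time: 19.02
tcp_pos: [482.1, -252.1, 58.4]
eef_rot: [-1.18, 1.254, -1.251]
ft_force: [0.3, -0.4, 1.3]
finger_gap: 10.9
```

```bash
python3 st.py
```

```text
19.025 [ 482.08 -252.14   58.45] mouth z 56.64655390680419 to target tool [ -0.04 -43.    -1.62] yaw -0.0594653719602696 axis [-0.  0. -1.] [ 0.34 -0.39  1.3 ] [-0.06 -0.23  0.02] 10.878369295725664
```

Request:
{"method": "send_rows", "body": {"plan": [{"hand":16,"x":0,"y":0,"z":0,"roll":0},{"hand":25,"x":0,"y":0,"z":0,"roll":0},{"hand":45,"x":0,"y":0,"z":0,"roll":0},{"hand":60,"x":0,"y":0,"z":0,"roll":0},{"hand":60,"x":0,"y":0,"z":0,"roll":0},{"hand":60,"x":0,"y":-30,"z":0,"roll":0},{"hand":60,"x":0,"y":-75,"z":0,"roll":0},{"hand":60,"x":0,"y":-130,"z":0,"roll":0}]}}

```text
time: 20.02
tcp_pos: [481.3, -251.8, 188.5]
eef_rot: [-1.18, 1.257, -1.249]
ft_force: [0.4, -0.2, -0.1]
finger_gap: 60.1
```

Request:
{"method": "send_rows", "body": {"plan": [{"hand":60,"x":15,"y":-20,"z":0,"roll":0},{"hand":60,"x":30,"y":-20,"z":0,"roll":0},{"hand":60,"x":30,"y":-20,"z":0,"roll":0},{"hand":60,"x":30,"y":-20,"z":0,"roll":0}]}}

```text
time: 20.52
tcp_pos: [478.4, -281.1, 205.4]
eef_rot: [-1.181, 1.262, -1.245]
ft_force: [-0.4, 0.5, 0.2]
finger_gap: 60.0
```

Run:
```python
from h import *
np.set_printoptions(precision=1,suppress=True)
im,c=grab('wrist');o=r.get_obs();print(o['time'],o['tcp_pos'],o['ft_force'],o['finger_gap'])
g=cv2.cvtColor(im,cv2.COLOR_RGB2GRAY)
save('z1.png',im)
# key: dark blob near predicted place; compare with predicted outline
t=-1.49
A=np.array([[np.cos(t),-np.sin(t)],[np.sin(t),np.cos(t)]])
def poly(hx,hy,z): return np.array([proj(c,np.append(A@np.array(q)+[482.1,-253.7],z)) for q in((hx,hy),(hx,-hy),(-hx,-hy),(-hx,hy))])
for n,a in(('wing top home',(23,6,136)),('wing top 9 short',(23,6,145)),('sleeve top home',(18,18,92)),('finger end',None)):
    if a: print(n,poly(*a).tolist() if 0 else poly(*a).round(0).astype(int).tolist())
    else: print(n,proj(c,np.append(A@[52,0]+[482.1,-253.7],58)))
# grey profile along the wing axis and across, at home-wing height
ctr=np.array([482.1,-253.7])
for nm,d in(('along',A[:,0]),('across',A[:,1])):
    pr=[]
    for s in range(-40,41,2):
        u,v=proj(c,np.append(ctr+d*s,136)).round().astype(int); pr.append(int(g[v,u]) if 0<=v<480 and 0<=u<640 else -1)
    print(nm,list(zip(range(-40,41,2),pr)))
```

```text
20.575 [ 478.7 -281.1  205.9] [-0.6 -1.1 -0.8] 59.932340409250905
wing top home [[339, 230], [323, 232], [314, 169], [331, 167]]
wing top 9 short [[340, 233], [323, 235], [314, 170], [331, 168]]
sleeve top home [[351, 210], [309, 216], [302, 174], [345, 168]]
finger end [333.9 240.4]
along [(-40, 199), (-38, 200), (-36, 196), (-34, 132), (-32, 127), (-30, 133), (-28, 138), (-26, 125), (-24, 65), (-22, 96), (-20, 104), (-18, 107), (-16, 109), (-14, 82), (-12, 83), (-10, 79), (-8, 82), (-6, 85), (-4, 84), (-2, 82), (0, 81), (2, 80), (4, 81), (6, 80), (8, 85), (10, 80), (12, 82), (14, 86), (16, 82), (18, 119), (20, 114), (22, 99), (24, 101), (26, 111), (28, 113), (30, 100), (32, 143), (34, 145), (36, 141), (38, 145), (40, 143)]
across [(-40, 190), (-38, 186), (-36, 187), (-34, 193), (-32, 191), (-30, 192), (-28, 190), (-26, 191), (-24, 190), (-22, 192), (-20, 192), (-18, 193), (-16, 126), (-14, 79), (-12, 84), (-10, 81), (-8, 81), (-6, 80), (-4, 80), (-2, 81), (0, 81), (2, 84), (4, 81), (6, 109), (8, 109), (10, 112), (12, 115), (14, 97), (16, 201), (18, 199), (20, 198), (22, 193), (24, 197), (26, 196), (28, 197), (30, 198), (32, 199), (34, 195), (36, 201), (38, 186), (40, 172)]
```

The numeric check fits a key that is upright, centred and home: the wing ends fall near ±23 mm at z=136, and the finger lies beyond it and then the copper. The gripper is clear, so I'll hand in.

```bash
python3 -c "
from workcell import r
r.hand_in(); print(r.get_obs()['time'])"
```

```text
the job is handed in; nothing more can be done
the job is handed in; nothing more can be done
```

The key is standing home on the spindle and released. The hold-down finger is against its stop over the copper strip, and I handed the job in at about 20.6 s of the 72 s allowed. I got no verdict back.

**What I did**
- **Grasp:** The first grasp closed on air above the wing. The real fingertips sit about 40 mm behind the stated TCP, which both fixed cameras confirmed. I went about 41 mm lower and then held the wing, with an opening of about 11 mm.
- **Press:** The mouth slid over the square without contact. The push rose to about 11.6 N and dropped to about 7.5 N at the click. A further press reached about 14 N with the spindle at its bottom, so the key was home.
- **Turn:** I turned the key clockwise about 1.2 rad until the moment rose sharply, backed off within the play, eased the push and let go.

**Last checks**
- **Before release:** The push of about 5.3 N matched a key sitting on the sprung collar.
- **Finger:** The last picture viewed, taken before the back-off and release, showed it on the copper, up against the pin.
- **After release:** Grey levels from the wrist camera fitted an upright, centred key at home height. They would not show an error of a few millimetres in height.

**What didn't go as intended**
- **Stop torque:** It briefly reached about 0.36–0.40 N m, above the 0.2 N m given as plenty. I backed it off about half a second later.
- **Not checked:** I took the clamp angle only from the picture and the torque rise. I did not compare the bystanders' positions before and after, but felt no contact with them.

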